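# Hang sand cores on the balance beam, side by side, keeping it near level

### The job

One core already hangs on the balance beam of the rack, so its left side is low. Hang the thick rust-brown core in the notch on the right arm first, then the slim lime-banded core in the notch on the outer left arm, so that the beam ends level: feel for each notch by sliding the hook's pin lightly along the blue strip until it drops in, and let the beam take the weight slowly before you let go. Never let the beam swing hard or near its stops, do not press hard on it, and leave the other things on the bench alone.

Things in the scene. Friction and masses are not known exactly. Their poses are not given: they have to be found in the camera images.
- heavy_tab (a point): centre of the yellow grip tab, 24 (x) x 12 (y) x 38 mm, on top of the hook of the thick rust-brown flanged sand core: flange 62 mm across, core 70 mm tall, 195 mm with hook, about 0.47 kg. 176 mm above the core's underside, on which it starts, upright; axes of the core, z up.
- heavy_pin (a point): middle of the thick core's hanging pin, 44 mm below the tab's centre: 6 mm round, level along x, from x -22 (where the hook's upright stem joins it to the core) to +14 mm. The C-shaped hook is open towards +x; pin axis to core top is 62 mm, and the beam goes in between from the open side.
- light_tab (a point): centre of the yellow grip tab (same hook) of the slim sand-coloured core with a lime-green band: flange 42 mm across, core 70 mm tall, 195 mm with hook, about 0.20 kg. 176 mm above its underside, on which it starts, upright; axes of the core.
- light_pin (a point): middle of the slim core's hanging pin, 44 mm below the tab's centre; hook, pin and axes as on the thick core.
- rack: the balance rack, fixed to the bench: a grey foot 140 x 200 x 12 mm and a green mast behind the beam, 227 mm tall. Origin under the beam's middle at bench height; -x is its front, +y its left arm. A core is brought in from the front (towards +x), hook open to +x, pin above the beam, core below it.
- beam (a joint): tilt of the beam, rad: 0 level, grows as the left (+y) arm sinks, stops at +-0.25. A spring of 3.0 N m/rad levels it: it gives 5 to 8 mm per N at the places. Starts near +0.095 under the core hung 55 mm left of the pivot (0.53 kg; it stays). The thick core brings it to about -0.10, the slim one then to level; the slim one first would bring it near 0.2.
- beam_mid (a point): the beam's pivot, 205 mm above the rack's origin; its axes turn with the beam, y runs along it to the left. Beam 480 mm long, 12 mm thick (x), 22 mm tall, its plain top 3 mm below this point. A pin seated in a notch has its centre level (in the beam's z) with this point.
- right_place (a point): nominal place on the right arm, 125 mm from the pivot, at the flat top of a blue strip 14 mm thick, 96 mm long, with one square notch in its middle, 8.5 mm wide (y), 7 mm deep, open upwards. The notch lies anywhere within 18 mm along y of this point: not reported. Pin centre: 3 mm above this point on the flat, 4 mm below when seated. Beam axes.
- left_place (a point): the same on the outer left arm, 155 mm from the pivot: nominal place of the notch, at the flat top of its blue strip; again the notch lies anywhere within 18 mm to either side along y.
Things that resemble listed ones, but are neither listed nor needed, are in the scene too. What is shaped like the part that bears light_tab but pink, red or white is not meant.

How it is judged (in metres and radians):
On the way, in this order (a step that is already met when the one before it is completed fails the run):
1. the thick core hangs in the right notch, let go, while the slim one is still off the beam (z of heavy_pin in the frame of beam_mid between -0.004 and 0.003 m and y of heavy_pin in the frame of beam_mid between -0.148 and -0.102 m and x of heavy_pin in the frame of beam_mid between -0.009 and 0.009 m and contact force between the fingers and heavy below 0.1 N and contact force between light and rack below 0.05 N), for 0.3 s.
2. the slim core hangs in the left notch, let go, with the thick one still in its notch (z of heavy_pin in the frame of beam_mid between -0.004 and 0.003 m and y of heavy_pin in the frame of beam_mid between -0.148 and -0.102 m and x of heavy_pin in the frame of beam_mid between -0.009 and 0.009 m and z of light_pin in the frame of beam_mid between -0.004 and 0.003 m and y of light_pin in the frame of beam_mid between 0.132 and 0.178 m and x of light_pin in the frame of beam_mid between -0.009 and 0.009 m and contact force between the fingers and light below 0.1 N), for 0.3 s.
At the end, for the whole second after the job is handed in: both cores hang by their pins fully down in the notches (pin no more than 3 mm above its seated height, within 9 mm of the beam's middle plane), thick one right, slim one left; the beam is level within 0.065 rad and at rest (z of heavy_pin in the frame of beam_mid between -0.004 and 0.003 m and y of heavy_pin in the frame of beam_mid between -0.148 and -0.102 m and x of heavy_pin in the frame of beam_mid between -0.009 and 0.009 m and z of light_pin in the frame of beam_mid between -0.004 and 0.003 m and y of light_pin in the frame of beam_mid between 0.132 and 0.178 m and x of light_pin in the frame of beam_mid between -0.009 and 0.009 m and value of joint beam between -0.065 and 0.065 rad and velocity of joint beam between -0.1 and 0.1 rad/s and linear speed of each of heavy, light below 0.05 m/s); the robot touches nothing.
It fails at once if the beam tilts more than 0.165 rad (near its stops) (value of joint beam above 0.165 rad or value of joint beam below -0.165 rad).
It fails at once if the beam swings hard (faster than 0.9 rad/s) (velocity of joint beam above 0.9 rad/s or velocity of joint beam below -0.9 rad/s).
It fails at once if a core presses on the rack with more than 22 N (contact force between any of heavy, light and rack above 22 N).
It fails at once if another thing on the bench is moved more than 30 mm (distance of any of jug, tin, brush, mallet, gauge, spare, scraper from where it was at the start of the episode above 0.03 m).
It also fails if it takes over 72 s, if anything falls off the work surface, if the arm or the gripper's body presses on something with over 40 N, if the wrist force passes 120 N, or if a joint passes its speed limit or range.

### The arm

A 6-joint arm with a two-finger parallel gripper is mounted at the origin on the work surface. World frame = base frame: x ahead of the robot, y to its left, z up, the work surface at z = 0. Lengths are in mm, angles in rad, forces in N, time in s.
With the tool pointing down it reaches from about 250 to 800 mm from the base axis. Payload 3.9 kg.
Tool frame: the origin (TCP) lies at the very end of the fingers, on their centre line; the grasp point (between the pads) lies 19 mm behind it; z points along the fingers, y is the line along which they close (so a half turn about z gives the same grasp; the last joint's range is limited). The gripper opens to 85 mm and grips with 20 to 120 N. Pads are 22 mm wide; open, the fingers measure 114 mm over their backs; the gripper's body (76 mm by 85 mm) begins 54 mm behind the grasp point. The pads swing forward as they close: fully open they stand 13 mm farther back than shut.
Start: joints at [-1.309, 0.26, -0.138, 1.173, 0, 1.571], TCP at [135.876, -507.102, 231.304] pointing down, gripper open.
Joint ranges: [-2.78, 2.78], [-0.83, 1.72], [-1.28, 1.37], [-1.9, 2.12], [-1.57, 1.48], [-3.14, 3.14]. Speed limits (rad/s): [2.57, 2.57, 3.14, 3.14, 3.14, 3.14].

### API

Orientations are given as [roll, pitch, yaw] about the fixed x, y, z axes, in that order (R = Rz(yaw) Ry(pitch) Rx(roll)).
In Python, from bench import env, effector, kinematics, capture gives the robot as it stands. The module is installed in compiled form; this text tells all that it offers. Calls block until the motion is done:
- env.reach(position, orientation): joint-space move of the TCP to a pose.
- env.line_to(position, max_speed=150, attitude=None, contact_N=None): straight line of the TCP; attitude=None keeps the orientation; max_speed is the mean speed in mm/s. With contact_N (N) it stops when the force on the tool has changed by that much, and returns True; else False.
- env.set_joints(angles): joint-space move.
- effector.let_go() and effector.grab(strength=None): open the fingers fully, or close them until they stop; strength is the grip in N (None keeps the last).
- env.sleep(seconds).
- kinematics.ik(position, orientation): joint angles nearest the present ones, or None.
- env.state(): the state.
- capture(name): name is "scene" or "side" or "wrist"; returns a dict with "pixels" (420x560x3 uint8, red, green, blue), "depth" (420x560 float32, mm along the optical axis (not along the pixel's ray), 0 where there is no reading), "K" (3x3 intrinsics, pixels), "k1" (the pictures are not rectified: a ray, as slopes to the right and down, at radius r is drawn at 1 + k1 r^2 times it, then the intrinsics apply), "view" (4x4, takes a point from world to camera coordinates). Camera axes: x right, y down, z forward; pixel columns grow to the right and rows downward; lengths in mm; the calibration is good to about 2 mm. A picture is of the moment at which its call begins.
A pose or a line that the arm cannot do raises env.MotionError and nothing moves.
- env.job_done(): hands the job in; it is judged then, once.
The state is a dict: "t": time; "joint_pos": joint angles; "dq": joint speeds; "tau": joint torques, N m; "tcp_pos": TCP position; "orientation": TCP orientation; "force": force on the tool from outside, world axes, zero at the start; "wrist_torque": the same for the moment, N m; "gripper_width": finger opening in mm; "grasp_force": force on a finger pad.
Only numpy, scipy, OpenCV 4.12 (cv2) and the standard library are available. Lean on these libraries where they do the work, as an engineer would, in place of code of your own. Each camera call takes 0.05 s, during which the arm holds its last target. There are 200 camera calls.

## Working session

There is one attempt and no reset: what is moved stays moved. The work goes in short steps, each a Python script; the robot and the scene stay as the last script left them, time stands still between calls to the robot, and variables do not carry over. Pictures are saved under pics/ and viewed, at most 10 in all, crops included, and the job is handed in when it is done.

```bash
mkdir -p pics
cat > h.py <<'E'
import numpy as np, cv2
from bench import env, effector, kinematics, capture
def snap(name,tag):
    c=capture(name); np.savez(f'pics/{tag}.npz',**c); cv2.imwrite(f'pics/{tag}.png',c['pixels'][:,:,::-1]); return c
def world(c,u,v,d=None):
    K=c['K']; p=np.array([[(u-K[0,2])/K[0,0],(v-K[1,2])/K[1,1]]])
    r=p[0].copy()
    for _ in range(20): r=p[0]/(1+c['k1']*(r@r))
    if d is None: d=float(c['depth'][int(v),int(u)])
    X=np.array([r[0]*d,r[1]*d,d,1]); return (np.linalg.inv(c['view'])@X)[:3]
def cloud(c):
    K=c['K']; v,u=np.mgrid[:420,:560]; p=np.stack([(u-K[0,2])/K[0,0],(v-K[1,2])/K[1,1]],-1); r=p.copy()
    for _ in range(20): r=p/(1+c['k1']*(r**2).sum(-1,keepdims=True))
    d=c['depth'][...,None]; X=np.concatenate([r*d,d,np.ones_like(d)],-1)
    return (X@np.linalg.inv(c['view']).T)[...,:3]
E
python3 - <<'E'
from h import *
a=snap('scene','s0');b=snap('side','d0')
for c in(a,b): print(c['K'],c['k1'],np.linalg.inv(c['view'])[:3].round(2))
s=env.state();print({k:np.round(v,3) for k,v in s.items()})
E
```

```text
[[441.34686875   0.         278.69023293]
 [  0.         441.34686875 207.01013336]
 [  0.           0.           1.        ]] -0.08913567969168283 [[-7.40000e-01  5.70000e-01 -3.60000e-01  9.05420e+02]
 [ 6.70000e-01  6.30000e-01 -3.90000e-01  4.14050e+02]
 [ 1.00000e-02 -5.30000e-01 -8.50000e-01  1.03672e+03]]
[[390.37090823   0.         279.38425241]
 [  0.         390.37090823 212.18321011]
 [  0.           0.           1.        ]] 0.014887119383565742 [[ 1.0000e+00 -7.0000e-02  7.0000e-02  4.4014e+02]
 [-1.0000e-01 -7.6000e-01  6.5000e-01 -5.2440e+02]
 [ 0.0000e+00 -6.5000e-01 -7.6000e-01  8.0317e+02]]
{'t': np.float64(0.1), 'joint_pos': array([-1.309,  0.261, -0.139,  1.173, -0.   ,  1.571]), 'dq': array([ 0.001, -0.001,  0.005, -0.   , -0.   , -0.001]), 'tau': array([ 0.0000e+00, -4.0651e+01,  2.5453e+01,  1.0000e-02, -0.0000e+00,
       -0.0000e+00]), 'tcp_pos': array([ 135.698, -506.506,  230.547]), 'orientation': array([-3.14 ,  0.   ,  0.262]), 'force': array([-0.374,  0.096,  0.609]), 'wrist_torque': array([-0.022,  0.004, -0.055]), 'grasp_force': np.float64(0.0), 'gripper_width': np.float64(85.322)}
```

View pics/s0.png

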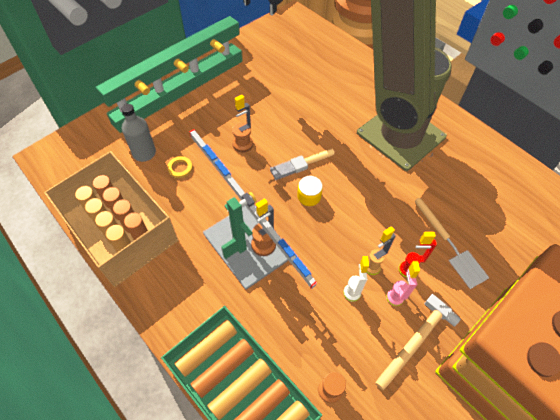

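View pics/d0.png

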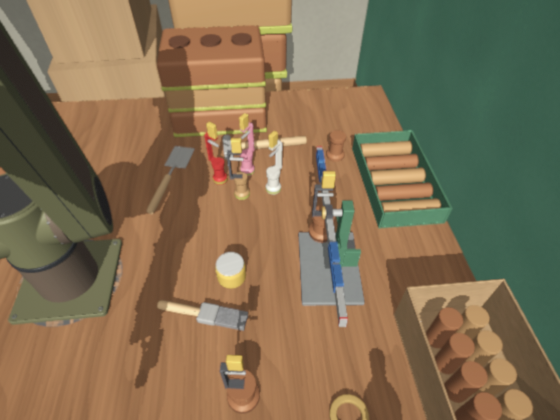

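The scene view shows the thick core at (242,125) and the slim one at (382,250), with the red, pink and white decoys around it. The rack is at (240,240). I'll locate the parts by color and depth and take enlarged crops.

Run:
```python
from h import *
for t in('s0','d0'):
    c=dict(np.load(f'pics/{t}.npz')); P=cloud(c); hsv=cv2.cvtColor(c['pixels'],cv2.COLOR_RGB2HSV)
    ok=(c['depth']>0)
    for nm,lo,hi in(('yel',(24,150,120),(32,255,255)),('blue',(100,120,100),(118,255,255)),('lime',(33,100,80),(50,255,255))):
        m=(cv2.inRange(hsv,lo,hi)>0)&ok&(P[...,2]>5)&(P[...,2]<260)&(np.hypot(P[...,0],P[...,1])>200)&(np.hypot(P[...,0],P[...,1])<850)
        n,L,S,C=cv2.connectedComponentsWithStats(m.astype(np.uint8))
        for i in range(1,n):
            if S[i,4]<15: continue
            Q=P[L==i]; print(t,nm,C[i].round(),S[i,4],'med',np.median(Q,0).round(),'lo',np.percentile(Q,4,axis=0).round(),'hi',np.percentile(Q,96,axis=0).round())
a=cv2.imread('pics/s0.png');b=cv2.imread('pics/d0.png')
f=lambda im,x,y,w,h:cv2.resize(im[y:y+h,x:x+w],(400,300),interpolation=cv2.INTER_CUBIC)
o=np.vstack([np.hstack([f(a,340,220,120,90),f(a,200,85,120,90)]),np.hstack([f(b,190,110,120,90),f(b,180,330,120,90)])])
cv2.imwrite('pics/crop1.png',o)
```

```text
s0 yel [218.  44.] 24 med [ 263. -566.  148.] lo [ 257. -576.  145.] hi [ 269. -556.  151.]
s0 yel [181.  64.] 27 med [ 403. -566.  147.] lo [ 395. -579.  145.] hi [ 408. -550.  151.]
s0 yel [142.  86.] 32 med [ 541. -566.  149.] lo [ 535. -578.  146.] hi [ 547. -551.  151.]
s0 yel [238.  98.] 28 med [ 394. -296.  197.] lo [ 384. -301.  193.] hi [ 404. -291.  200.]
s0 yel [180. 165.] 160 med [ 584. -350.   14.] lo [ 557. -382.   10.] hi [ 616. -321.   17.]
s0 yel [388. 231.] 50 med [409. 237. 197.] lo [399. 230. 193.] hi [418. 242. 200.]
s0 yel [427. 235.] 70 med [352. 301. 196.] lo [340. 293. 164.] hi [358. 311. 199.]
s0 yel [364. 261.] 77 med [502. 249. 196.] lo [494. 241. 172.] hi [510. 258. 199.]
s0 yel [414. 267.] 99 med [433. 330. 195.] lo [423. 321. 168.] hi [441. 340. 198.]
s0 yel [370. 273.] 17 med [429. 250.  10.] lo [416. 238.   7.] hi [506. 262. 170.]
s0 yel [488. 366.] 544 med [499. 552. 180.] lo [298. 501.  80.] hi [501. 667. 188.]
s0 yel [473. 326.] 20 med [353. 509.  14.] lo [325. 508.  10.] hi [372. 510.  28.]
s0 yel [455. 348.] 25 med [424. 510.  12.] lo [394. 509.   8.] hi [448. 510.  23.]
s0 yel [457. 392.] 129 med [500. 573.  12.] lo [491. 509.   6.] hi [501. 648.  18.]
s0 blue [209. 152.] 85 med [ 578. -179.  226.] lo [ 571. -198.  221.] hi [ 584. -159.  229.]
s0 blue [222. 167.] 93 med [ 583. -127.  220.] lo [ 576. -147.  217.] hi [ 589. -107.  223.]
s0 blue [294. 257.] 245 med [607. 147. 194.] lo [599.  98. 189.] hi [615. 186. 200.]
d0 blue [320. 162.] 126 med [602. 146. 191.] lo [594. 107. 182.] hi [609. 182. 196.]
d0 blue [335. 265.] 386 med [ 576. -160.  220.] lo [ 568. -200.  210.] hi [ 585. -112.  226.]
```

View pics/crop1.png

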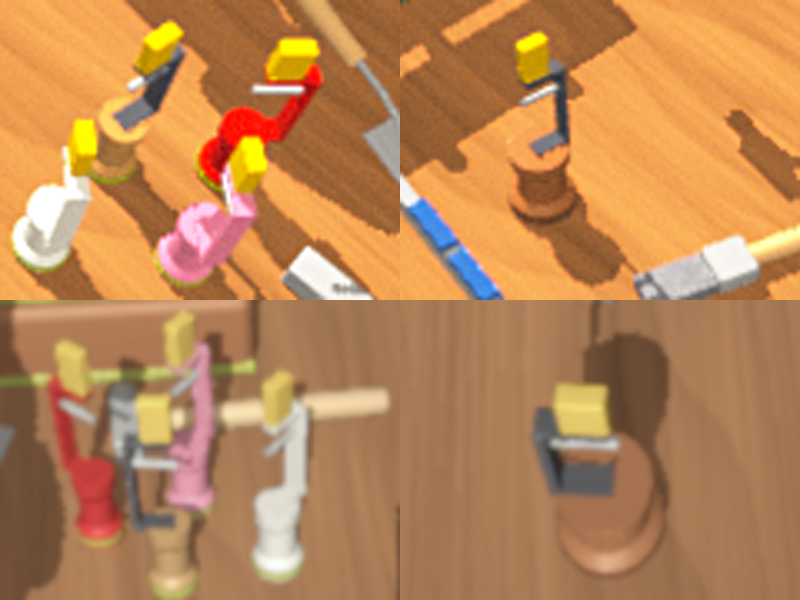

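Run:
```python
from h import *
D=[np.pi,0,0]
for tag,p in(('w_h',(365,-296,330)),('w_r',(540,-150,350)),('w_l',(550,150,350)),('w_s',(380,237,330))):
    env.reach(p,D); c=snap('wrist',tag)
    print(tag,env.state()['t'],np.linalg.inv(c['view'])[:3].round(2).tolist())
o=np.vstack([np.hstack([cv2.resize(cv2.imread(f'pics/{t}.png'),(400,300)) for t in r]) for r in(('w_h','w_r'),('w_l','w_s'))])
cv2.imwrite('pics/w4.png',o)
```

```text
w_h 1.3917 [[-0.0, -0.96, -0.29, 438.89], [-1.0, 0.0, 0.0, -297.33], [-0.0, 0.29, -0.96, 471.51]]
w_r 2.3583 [[-0.0, -0.96, -0.29, 613.56], [-1.0, 0.0, 0.0, -151.87], [-0.0, 0.29, -0.96, 491.63]]
w_l 7.1333 [[-0.0, -0.96, -0.29, 624.22], [-1.0, 0.0, 0.0, 149.03], [-0.0, 0.29, -0.96, 491.98]]
w_s 7.975 [[-0.0, -0.96, -0.29, 454.97], [-1.0, 0.0, 0.0, 236.23], [-0.0, 0.29, -0.96, 472.52]]
```

View pics/w4.png

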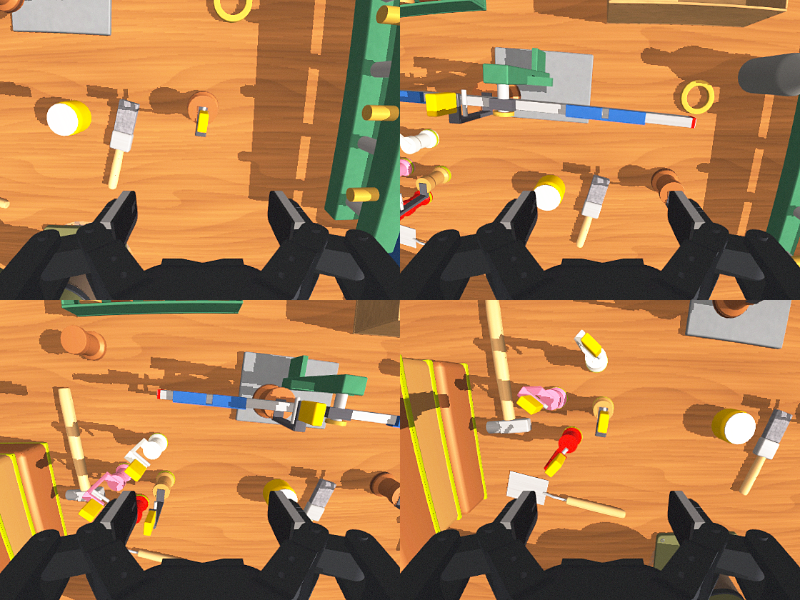

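The four wrist views show the thick tab at (202,122) in the top-left tile and the slim tab at (602,422) in the bottom-right. The blue strips are seen from above at (605,115) and (200,398), each with a thin dark line at the notch.

```bash
cat > m.py <<'E'
from h import *
def rect(Q):
    (cx,cy),(w,h),a=cv2.minAreaRect(Q[:,:2].astype(np.float32)); 
    if w<h: a+=90; w,h=h,w
    a=(a+90)%180-90
    return round(cx,1),round(cy,1),round(w,1),round(h,1),round(a,1)
if __name__=='__main__':
    for t,(x,y) in(('w_h',(394,-296)),('w_s',(409,237)),('s0',(394,-296)),('s0',(409,237))):
        c=dict(np.load(f'pics/{t}.npz')); P=cloud(c); h=cv2.cvtColor(c['pixels'],cv2.COLOR_RGB2HSV)
        near=(np.hypot(P[...,0]-x,P[...,1]-y)<35)
        Q=P[near&(P[...,2]>189)&(P[...,2]<205)&(h[...,1]>120)]
        print(t,'tabtop',len(Q),rect(Q),np.median(Q,0).round(1),Q.mean(0).round(1))
        R=P[near&(P[...,2]>100)&(P[...,2]<200)&(h[...,1]<110)]
        print('  hook',len(R),R.mean(0).round(1))
        F=P[near&(P[...,2]>62)&(P[...,2]<78)]; print('  coretop',len(F),F.mean(0).round(1),rect(F))
    for t,s in(('w_r',-1),('w_l',1)):
        c=dict(np.load(f'pics/{t}.npz')); P=cloud(c); h=cv2.cvtColor(c['pixels'],cv2.COLOR_RGB2HSV)
        m=(cv2.inRange(h,(100,120,80),(118,255,255))>0)&(P[...,2]>170)&(P[...,2]<240)&(P[...,1]*s>60)
        Q=P[m]; print(t,len(Q),rect(Q),np.median(Q,0).round(1)); 
        a=np.polyfit(Q[:,1],Q[:,0],1); b=np.polyfit(Q[:,1],Q[:,2],1); print('x=%.4f y+%.1f z=%.4f y+%.1f'%(*a,*b))
        for y0 in np.arange(np.floor(Q[:,1].min()),Q[:,1].max(),2):
            k=(Q[:,1]>=y0)&(Q[:,1]<y0+2); 
            q=Q[k]
            print(int(y0),k.sum(),(np.ptp(q[:,0]).round(1), np.min(q[:,2]-np.polyval(b,q[:,1])).round(1)) if len(q) else '',end=' | ')
        print()
E
python3 m.py
```

```text
w_h tabtop 361 (392.8, -297.6, 24.1, 11.9, -8.5) [ 393.4 -297.7  194. ] [ 393.3 -297.6  193.9]
  hook 139 [ 380.3 -294.5  151.1]
  coretop 1041 [ 398.7 -297.7   69.4] (396.0, -297.5, 52.0, 48.9, 89.4)
w_s tabtop 357 (409.0, 235.5, 23.8, 12.1, -9.4) [409.7 235.9 194. ] [409.5 235.5 193.9]
  hook 146 [397.2 239.1 151.5]
  coretop 402 [414.6 235.9  69.5] (411.3, 235.4, 35.3, 33.4, -71.0)
s0 tabtop 43 (394.4, -296.8, 24.2, 12.9, -14.5) [ 394.5 -295.5  195.9] [ 395.  -296.2  195.5]
  hook 104 [ 380.9 -291.2  139.7]
  coretop 238 [ 397.7 -293.1   71.4] (396.5, -295.7, 53.5, 52.4, 48.7)
s0 tabtop 59 (409.0, 236.6, 22.7, 12.0, -7.1) [410.9 236.9 196.7] [410.5 236.9 196.2]
  hook 81 [397.3 241.4 135.4]
  coretop 204 [409.7 237.3  72.2] (407.1, 235.3, 42.5, 35.4, 17.4)
w_r 1775 (578.0, -155.1, 98.9, 16.1, 84.7) [ 578.5 -158.6  220.2]
x=0.0908 y+592.5 z=-0.0947 y+205.4
-205 4 (np.float64(13.0), np.float64(-15.4)) | -203 21 (np.float64(15.4), np.float64(-8.5)) | -201 41 (np.float64(14.5), np.float64(-6.5)) | -199 42 (np.float64(14.8), np.float64(-17.6)) | -197 40 (np.float64(15.3), np.float64(-8
[... 3842 characters left out ...]
t64(-8.6)) | 161 33 (np.float64(15.2), np.float64(-7.5)) | 163 32 (np.float64(13.8), np.float64(-1.3)) | 165 32 (np.float64(13.8), np.float64(-1.0)) | 167 34 (np.float64(14.4), np.float64(-8.2)) | 169 39 (np.float64(14.4), np.float64(-8.1)) | 171 35 (np.float64(15.3), np.float64(-7.2)) | 173 34 (np.float64(13.8), np.float64(-1.2)) | 175 32 (np.float64(13.9), np.float64(-1.4)) | 177 31 (np.float64(14.4), np.float64(-8.0)) | 179 32 (np.float64(14.5), np.float64(-8.2)) | 181 33 (np.float64(15.3), np.float64(-8.9)) | 183 36 (np.float64(15.3), np.float64(-7.5)) | 185 34 (np.float64(13.9), np.float64(-1.9)) | 187 24 (np.float64(12.6), np.float64(-7.1)) | 189 1 (np.float64(0.0), np.float64(-7.0)) |
```

Run:
```python
from h import *
f=lambda t,x,y,w,h:cv2.resize(cv2.imread(f'pics/{t}.png')[y:y+h,x:x+w],(800,200),interpolation=cv2.INTER_CUBIC)
cv2.imwrite('pics/n.png',np.vstack([f('w_r',215,140,160,40),f('w_l',215,115,160,40),f('s0',180,130,160,40)]))
```

```text
(no output)
```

View pics/n.png

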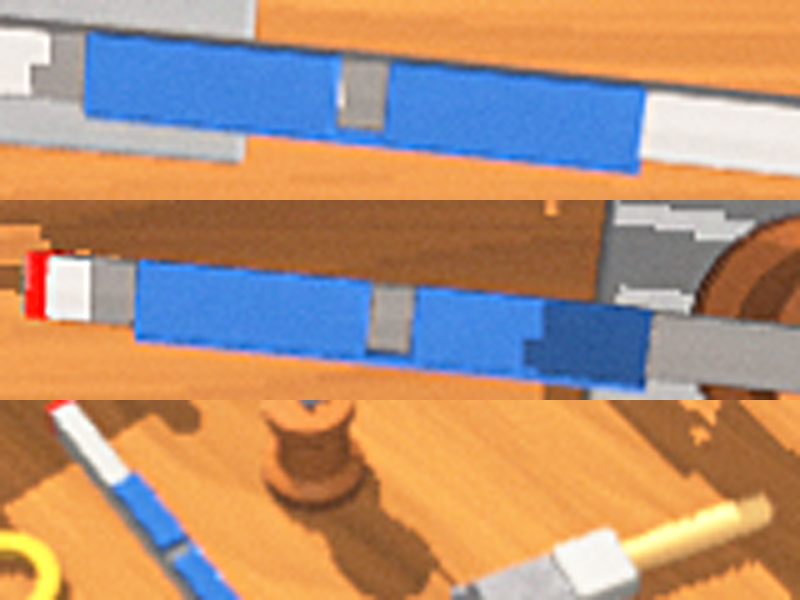

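Both notches are plainly visible: the right one is at about y=-155 and the left one at about y=+141. Next I grasp the thick core and bring it in front of the beam.

```bash
cat >> h.py <<'E'
YB=-0.092
def show(tag=''):
    s=env.state(); print(tag,'t%.2f'%s['t'],s['tcp_pos'].round(1) if hasattr(s['tcp_pos'],'round') else np.round(s['tcp_pos'],1),'F',np.round(s['force'],2),'w%.1f g%.1f'%(s['gripper_width'],s['grasp_force'])); return s
E
python3 - <<'E'
from h import *
g=[np.pi,0,np.radians(-9)]; B=[np.pi,0,YB]
env.reach([392.9,-297.4,250],g); show('pre')
env.line_to([392.9,-297.4,161],120); show('down')
effector.grab(60); show('grab')
env.line_to([392.9,-297.4,275],100); show('lift')
env.line_to([483.7,-146.3,275],150,attitude=B); show('front')
env.sleep(.3); show('rest')
snap('wrist','w1')
E
```

```text
pre t12.29 [ 393.  -297.3  250. ] F [-0.83  0.15  0.91] w85.6 g0.0
down t13.18 [ 393.4 -297.7  161.6] F [ 0.1  -0.15 -0.14] w85.0 g0.0
grab t13.85 [ 393.1 -297.4  161.2] F [0.6  1.37 1.91] w11.3 g59.3
lift t15.14 [ 392.5 -297.1  274.2] F [-0.7  -0.41 -5.93] w10.9 g58.3
front t16.47 [ 483.3 -146.9  275. ] F [-0.42  1.1  -4.85] w11.2 g58.3
rest t16.77 [ 483.5 -146.7  275. ] F [-0.41  0.32 -5.24] w11.5 g58.3
```

View pics/w1.png

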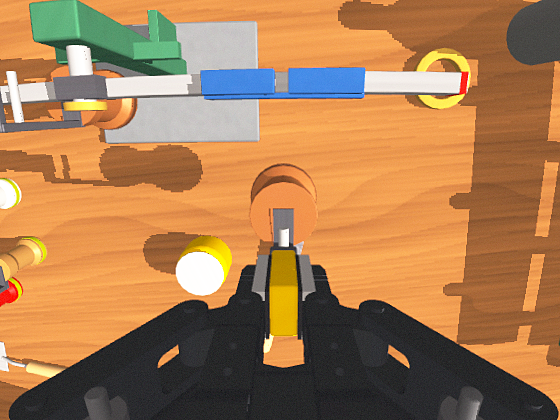

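The thick core is gripped squarely in view w1: its pin tip is at (285,237) and the notch at (281,80). I'll bring it in and lower it to light contact.

```bash
cat >> h.py <<'E'
def favg(n=8):
    L=[]
    for _ in range(n): L.append(env.state()['force']); env.sleep(.03)
    return np.mean(L,0)
E
python3 - <<'E'
from h import *
env.line_to([483.5,-146.5,267],60)
print(env.line_to([578.6,-155.2,267],80,contact_N=4)); env.sleep(.3); f0=favg(); show('in'); print(f0.round(2))
print(env.line_to([578.6,-155.2,242],15,contact_N=1.5)); show('c'); print((favg()-f0).round(2))
np.save('f0.npy',f0)
snap('wrist','w2'); snap('side','d2')
a=cv2.imread('pics/w2.png');b=cv2.imread('pics/d2.png')
cv2.imwrite('pics/v2.png',np.hstack([cv2.resize(a,(400,300)),cv2.resize(b[190:325,250:430],(400,300),interpolation=cv2.INTER_CUBIC)]))
E
```

```text
False
in t19.01 [ 578.6 -155.2  267. ] F [ 0.49 -0.29 -4.22] w11.5 g58.3
[-0.06 -0.16 -4.62]
False
c t20.82 [ 578.7 -155.2  242.1] F [ 0.24  0.63 -5.42] w11.3 g58.5
[ 0.09 -0.34  0.64]
```

View pics/v2.png

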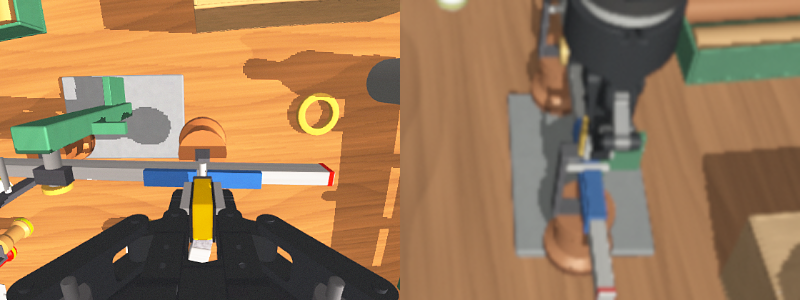

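Force rise (0.64 N) at this depth matches a seated pin, where the flat would give about 2 N. I'll check by nudging sideways.

Run:
```python
from h import *
f0=np.load('f0.npy')
env.line_to([578.6,-155.2,238],15); print((favg()-f0).round(2))
for s in(1,-1):
    r=env.line_to([578.6+s*.5,-155.2+s*5,238],10,contact_N=2.5); show(f'{s} {r}'); print((favg()-f0).round(2))
env.line_to([578.6,-155.2,238],15); print((favg()-f0).round(2))
c=capture('wrist'); P=cloud(c); h=cv2.cvtColor(c['pixels'],cv2.COLOR_RGB2HSV)
m=(cv2.inRange(h,(100,120,80),(118,255,255))>0)&(P[...,2]>150)&(P[...,1]<-60); Q=P[m]
b=np.polyfit(Q[:,1],Q[:,2],1); print('slope,z@',b,np.polyval(b,-155));
```

```text
[-0.3  -0.7   1.63]
1 True t22.23 [ 578.6 -153.5  237.2] F [ 1.59 -1.62 -2.77] w11.2 g58.8
[ 1.54 -0.92  1.94]
-1 True t22.93 [ 576.9 -156.1  235.8] F [ 1.53  0.84 -2.05] w11.3 g58.9
[ 1.14 -0.01  1.91]
[-0.7   0.39  1.89]
slope,z@ [-3.29578015e-02  2.07329810e+02] 212.43826968927328
```

Seated: the pin is about 4.5 mm below the strip top and stopped sideways. Now I lower it gradually and let go.

Run:
```python
from h import *
f0=np.load('f0.npy'); z=238
while z>212:
    z-=3; env.line_to([578.6,-155.2,z],25); d=(favg(6)-f0); print(z,d.round(2),end=' ')
    if d[2]>4.3: break
show('x'); c=capture('wrist'); P=cloud(c); h=cv2.cvtColor(c['pixels'],cv2.COLOR_RGB2HSV)
m=(cv2.inRange(h,(100,120,80),(118,255,255))>0)&(P[...,2]>150)&(P[...,1]<-60); Q=P[m]
b=np.polyfit(Q[:,1],Q[:,2],1); print('slope,z@',b,np.polyval(b,-155));
```

```text
235 [0.   0.36 2.6 ] 232 [0.43 0.67 2.73] 229 [0.92 1.61 3.52] 226 [0.82 1.95 4.1 ] 223 [0.77 2.03 4.22] 220 [0.92 2.05 5.11] x t26.71 [ 578.6 -155.2  220. ] F [0.14 2.12 0.49] w11.1 g59.4
slope,z@ [9.72022666e-02 2.10233224e+02] 195.16687238785696
```

Run:
```python
from h import *
f0=np.load('f0.npy')
y=-155.2
for i in range(4):
    y+=.7; env.line_to([578.6,y,220.3],20); d=favg(6)-f0; print(y,d.round(2))
    if d[1]<.6: break
effector.let_go(); env.sleep(.3); show('rel')
env.line_to([578.6,y,262],60,contact_N=6); env.sleep(.2)
c=snap('side','d3'); a=snap('wrist','w3'); P=cloud(a); h=cv2.cvtColor(a['pixels'],cv2.COLOR_RGB2HSV)
m=(cv2.inRange(h,(100,120,80),(118,255,255))>0)&(P[...,2]>150)&(P[...,1]<-60); Q=P[m]
b=np.polyfit(Q[:,1],Q[:,2],1); print('slope,z@',b,np.polyval(b,-155)); 
T=P[(h[...,0]>23)&(h[...,0]<33)&(h[...,1]>120)&(np.hypot(P[...,0]-578,P[...,1]+155)<45)&(P[...,2]>200)]; print(len(T),T.mean(0),T.max(0))
show()
cv2.imwrite('pics/v3.png',np.hstack([cv2.resize(cv2.imread('pics/w3.png'),(400,300)),cv2.resize(cv2.imread('pics/d3.png'),(400,300))]))
```

```text
-154.5 [ 0.49 -0.18  4.36]
rel t28.22 [ 578.6 -154.5  220.3] F [ 0.35  0.37 -0.44] w85.4 g0.0
slope,z@ [9.39603542e-02 2.10561225e+02] 195.99737038709733
220 [ 575.15230074 -155.44301519  252.41737419] [ 588.99620343 -146.39316602  255.87558283]
 t29.36 [ 578.4 -154.5  261.6] F [-0.53 -0.84 -0.75] w85.4 g0.0
```

View pics/v3.png

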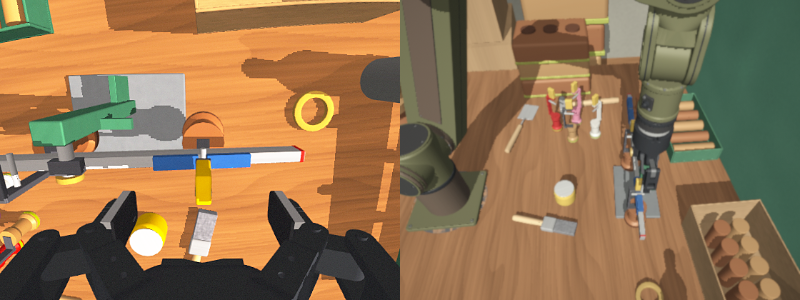

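The thick core hangs free in its notch with the beam at about -0.094. Next, the slim core.

Run:
```python
from h import *
g=[np.pi,0,np.radians(-9)]; B=[np.pi,0,YB]
env.line_to([570,-153,320],150)
env.line_to([460,-60,320],250,attitude=B)
env.line_to([409.1,235.6,270],250,attitude=g); show('pre')
env.line_to([409.1,235.6,161],120); show('down')
effector.grab(50); show('grab')
env.line_to([409.1,235.6,278],120); show('lift')
env.line_to([509.8,149.7,278],150,attitude=B); env.sleep(.3); show('front')
a=snap('wrist','w4'); P=cloud(a); h=cv2.cvtColor(a['pixels'],cv2.COLOR_RGB2HSV)
m=(cv2.inRange(h,(100,120,80),(118,255,255))>0)&(P[...,2]>150)&(P[...,1]>60); Q=P[m]
b=np.polyfit(Q[:,1],Q[:,2],1);ax=np.polyfit(Q[:,1],Q[:,0],1); print(b,ax,np.polyval(b,141),np.polyval(ax,141),rect:=cv2.minAreaRect(Q[:,:2].astype(np.float32)))
hh,e=np.histogram(Q[:,1],np.arange(125,160)); print(dict(zip(e,hh)))
```

```text
Traceback (most recent call last):
bench.MotionError: the arm cannot follow that straight line within its joint ranges
```

That view is the old mosaic (name reused). I'll check the joints for the crossing.

Run:
```python
from h import *
s=show(); print(np.round(s['joint_pos'],2))
for y in(-9,171,-189):
  for p in((409.1,235.6,270),(509.8,149.7,278),(604.8,141,267),(460,-60,320)):
    q=kinematics.ik(p,[np.pi,0,np.radians(y)]); print(y,p,None if q is None else np.round(q,2))
```

```text
t30.62 [460.7 -60.3 319.6] F [ 0.52  0.41 -0.04] w85.6 g0.0
[-0.13  0.13 -0.07  1.36 -0.    3.1 ]
-9 (409.1, 235.6, 270) [ 0.52  0.15 -0.17  1.24  0.   -2.46]
-9 (509.8, 149.7, 278) [ 0.29  0.26 -0.02  1.29  0.   -2.7 ]
-9 (604.8, 141, 267) [ 0.23  0.42  0.19  1.34  0.   -2.76]
-9 (460, -60, 320) [-0.13  0.13 -0.07  1.37  0.   -3.11]
171 (409.1, 235.6, 270) [ 0.52  0.15 -0.17  1.24  0.    0.68]
171 (509.8, 149.7, 278) [ 0.29  0.26 -0.02  1.29  0.    0.44]
171 (604.8, 141, 267) [0.23 0.42 0.19 1.34 0.   0.39]
171 (460, -60, 320) [-0.13  0.13 -0.07  1.37  0.    0.03]
-189 (409.1, 235.6, 270) [ 0.52  0.15 -0.17  1.24  0.    0.68]
-189 (509.8, 149.7, 278) [ 0.29  0.26 -0.02  1.29  0.    0.44]
-189 (604.8, 141, 267) [0.23 0.42 0.19 1.34 0.   0.39]
-189 (460, -60, 320) [-0.13  0.13 -0.07  1.37  0.    0.03]
```

Run:
```python
from h import *
g=[np.pi,0,np.radians(-9)]; B=[np.pi,0,YB]
env.reach([409.1,235.6,270],g); show('pre')
env.line_to([409.1,235.6,161],120); show('down')
effector.grab(50); show('grab')
env.line_to([409.1,235.6,278],120); show('lift')
env.line_to([509.8,149.7,278],150,attitude=B); env.sleep(.3); show('front')
a=snap('wrist','w5'); P=cloud(a); h=cv2.cvtColor(a['pixels'],cv2.COLOR_RGB2HSV)
m=(cv2.inRange(h,(100,120,80),(118,255,255))>0)&(P[...,2]>150)&(P[...,1]>60); Q=P[m]
b=np.polyfit(Q[:,1],Q[:,2],1);ax=np.polyfit(Q[:,1],Q[:,0],1); print(b,ax,np.polyval(b,141),np.polyval(ax,141),cv2.minAreaRect(Q[:,:2].astype(np.float32)))
hh,e=np.histogram(Q[:,1],np.arange(125,160)); print(*zip(e,hh))
```

```text
pre t35.21 [409.2 235.5 270. ] F [-0.58  0.64  0.65] w85.4 g0.0
down t36.27 [409.6 235.9 161.6] F [ 0.77 -0.9   0.72] w84.7 g0.0
grab t36.92 [409.3 235.8 161.2] F [-0.02  0.04  1.34] w11.5 g49.2
lift t38.05 [408.6 235.3 277.2] F [ 0.78  0.22 -1.91] w11.3 g48.6
front t39.38 [509.5 150.1 278.2] F [-0.98 -0.17 -0.92] w11.3 g48.6
[9.90673115e-02 2.10002624e+02] [8.91306106e-02 5.91180150e+02] 223.97111518260198 603.7475662679846 ((597.7667846679688, 141.17385864257812), (98.92369079589844, 29.02195167541504), 84.79718017578125)
(np.int64(125), np.int64(51)) (np.int64(126), np.int64(50)) (np.int64(127), np.int64(49)) (np.int64(128), np.int64(51)) (np.int64(129), np.int64(50)) (np.int64(130), np.int64(51)) (np.int64(131), np.int64(53)) (np.int64(132), np.int64(51)) (np.int64(133), np.int64(51)) (np.int64(134), np.int64(51)) (np.int64(135), np.int64(41)) (np.int64(136), np.int64(11)) (np.int64(137), np.int64(12)) (np.int64(138), np.int64(8)) (np.int64(139), np.int64(10)) (np.int64(140), np.int64(12)) (np.int64(141), np.int64(8)) (np.int64(142), np.int64(22)) (np.int64(143), np.int64(12)) (np.int64(144), np.int64(31)) (np.int64(145), np.int64(53)) (np.int64(146), np.int64(52)) (np.int64(147), np.int64(50)) (np.int64(148), np.int64(53)) (np.int64(149), np.int64(52)) (np.int64(150), np.int64(52)) (np.int64(151), np.int64(52)) (np.int64(152), np.int64(54)) (np.int64(153), np.int64(50)) (np.int64(154), np.int64(52)) (np.int64(155), np.int64(54)) (np.int64(156), np.int64(51)) (np.int64(157), np.int64(54)) (np.int64(158), np.int64(53))
```

View pics/w5.png

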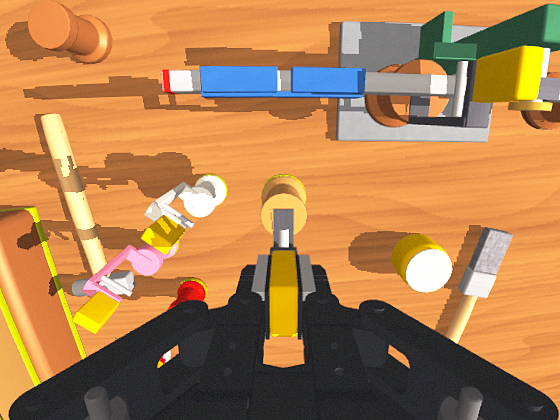

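The slim core is held squarely, with its pin at (285,240) and the left notch at (285,80), y≈140.5. I'll bring it in and lower it.

```bash
cat >> h.py <<'E'
def strip(y):
    P=None; c=capture('wrist'); P=cloud(c); h=cv2.cvtColor(c['pixels'],cv2.COLOR_RGB2HSV)
    Q=P[(cv2.inRange(h,(100,120,80),(118,255,255))>0)&(P[...,2]>150)&(P[...,1]*y>60*abs(y))]
    b=np.polyfit(Q[:,1],Q[:,2],1); return b[0],np.polyval(b,y)
E
python3 - <<'E'
from h import *
X,Y=604.5,140.5
env.line_to([X-95,Y+8.7,270],60)
print(env.line_to([X,Y,270],80,contact_N=4)); env.sleep(.3); f0=favg(); np.save('f1.npy',f0); print(f0.round(2),strip(Y))
print(env.line_to([X,Y,244],18,contact_N=2)); show('c'); print((favg()-f0).round(2),strip(Y))
E
```

```text
False
[-0.06  0.09 -2.18] (np.float64(0.09307273193532285), np.float64(225.06320644917957))
False
c t43.27 [604.5 140.5 244.1] F [-0.83  0.27 -1.11] w11.4 g48.8
[0.04 0.3  1.07] (np.float64(0.055153259956124176), np.float64(218.5351106799467))
```

Strip top 218.5 against pin 215 means it has seated. Continue lowering slowly.

Run:
```python
from h import *
f0=np.load('f1.npy'); X,Y=604.5,140.5; z=244
while z>226:
    z-=3; env.line_to([X,Y,z],25); d=favg(6)-f0; print(z,d.round(2))
    if abs(d[1])>.8: Y+=.5*np.sign(d[1])
    if d[2]>2.05: break
print(Y,strip(Y)); show()
```

```text
241 [-0.2  -0.26  0.93]
238 [-0.18 -0.34  1.31]
235 [0.23 0.01 1.47]
232 [ 0.41 -0.05  2.51]
140.5 (np.float64(-0.019094402173141498), np.float64(206.6623906523158))
 t45.50 [604.6 140.5 232.1] F [-0.07 -0.25  0.5 ] w11.1 g48.9
```

Run:
```python
from h import *
effector.let_go(); env.sleep(.3); show('rel')
env.line_to([604.5,140.5,275],60,contact_N=6); env.sleep(.2); print(strip(140.5))
env.line_to([500,150,330],150); env.sleep(.3); show(); print(strip(140.5))
a=snap('wrist','w6'); snap('scene','s6')
b=cv2.imread('pics/s6.png')
cv2.imwrite('pics/v6.png',np.hstack([cv2.resize(cv2.imread('pics/w6.png'),(400,300)),cv2.resize(b[110:305,170:430],(400,300),interpolation=cv2.INTER_CUBIC)]))
```

```text
rel t46.51 [604.5 140.5 232. ] F [-0.08 -0.06  0.43] w85.1 g0.0
(np.float64(-0.021830174743195888), np.float64(207.4200092306613))
 t48.87 [500.3 149.9 329.4] F [0.24 0.3  0.28] w85.5 g0.0
(np.float64(-0.009064105266004518), np.float64(206.1201104954625))
```

View pics/v6.png

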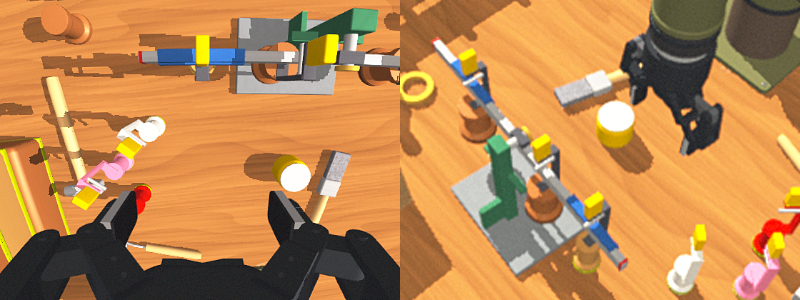

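Both cores hang in their notches, the thick one at (470,65) and the slim one at (595,210) in the right tile. The beam is level, the arm is clear and nothing else moved.

```bash
python3 -c "
from h import *
print(env.job_done())"
```

```text
the job is handed in; nothing more can be done
None
```

Job handed in at about 49 s of the 72 s allowed: the thick core hangs in the right notch and the slim lime-banded core in the left, with the beam measured level to about 0.02 rad and the arm clear; the hand-in gave no verdict.

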